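Press the safety hook and open the cupboard

ROBOT

A 6-joint arm with a two-finger parallel gripper is mounted at the origin on the work surface. World frame = base frame: x ahead of the robot, y to its left, z up, the work surface at z = 0. Lengths are in mm, angles in rad, forces in N, time in s.
With the tool pointing down it reaches from about 350 to 875 mm from the base axis. Payload 4.2 kg.
Tool frame: the origin (TCP) lies on the mounting face of the last link; the fingertips stand 173 mm ahead of it and the grasp point (between the pads) lies 155 mm ahead of it; z points along the fingers, y is the direction in which the jaws open and shut (so a half turn about z gives the same grasp; the last joint's range is limited). The gripper opens to 85 mm and grips with 20 to 120 N. Pads are 22 mm wide; open, the fingers measure 114 mm over their backs; the gripper's body (76 mm by 85 mm) begins 54 mm behind the grasp point. The pads swing forward as they close: fully open they stand 13 mm farther back than shut.
Start: joints at [-0.928, 0.385, 0.008, 0, -1.194, -0.259], TCP at [234.043, -579.503, 404.712] pointing down, gripper open.
Joint ranges: [-3.14, 3.14], [-1.21, 2.06], [-1.07, 1.41], [-3.16, 2.05], [-2.99, -0.16], [-3.1, 3.1]. Speed limits (rad/s): [2.79, 2.79, 3.14, 3.14, 3.14, 3.14].

INTERFACE

Orientations are given as a unit quaternion [x, y, z, w].
In Python, from bench import arm gives the robot as it stands.
- The arm moves only by the shell command python3 -m jog 'ROWS' [OPENING]. ROWS is JSON, a list that holds one entry, the list of rows, each a list of 4 numbers: the shift along the tool's x, y, z in mm, then the turn about the tool's z in degrees. In form: [[[x, y, z, spin], ...]]. A call has exactly 5 rows; each row is the pose to reach, as a shift and turn from the pose measured when the call began, along the tool's axes at that moment; what a row does not reach only later rows make up. A row lasts 1/8 s, in which the tool goes at most 62.5 mm and 10.7 degrees, less where a joint would pass 70% of its speed; a pose out of reach is approached as far as the arm can. A call with a gripper value outside its range is refused whole. OPENING is the finger opening in mm, from 0 to 85.4, set as the call begins (- or left out, the last holds). The fingers move at their own pace and stop on an object; the grip force is fixed at half the most. Time passes only in rows, so rows that repeat a pose let the fingers close, or fill a call up. It gives the time, the measured TCP pose, the force and the opening at its end, in the units of the state.
- arm.read_state(): the state, without advancing time (a new reading comes with each control period).
- arm.get_image(name): name is "scene" or "side" or "wrist"; returns (picture, depth): 400x640x3 uint8, blue, green, red; 400x640 float32, mm along the optical axis (not along the pixel's ray), 0 where there is no reading.
- arm.camera_params(name): a dict with "mtx" (3x3 intrinsics, pixels), "R" (3x3) and "t" (3): a world point X has camera coordinates R X + t. Camera axes: x right, y down, z forward; pixel columns grow to the right and rows downward; lengths in mm; the calibration is good to about 2 mm. A picture is of the moment at which its call begins: read the wrist's pose just before it. camera_params takes no time and is no camera call; for the wrist camera it gives the pose at the moment of the call.
- arm.job_done(): hands the job in, once; it reports no verdict.
The state is a dict: "clock": time; "joints": joint angles; "joint_vel": joint speeds; "joint_efforts": joint torques, N m; "position": TCP position; "ee_rot": TCP orientation; "contact_force": force on the tool from outside, world axes, zero at the start; "wrist_torque": the same for the moment, N m; "gripper_width": finger opening in mm.
Only numpy, scipy, OpenCV 4.12 (cv2) and the standard library are available. Lean on these libraries where they do the work, as an engineer would, in place of code of your own. Each camera call takes 0.05 s, during which the arm holds its last target.

TASK

The small cupboard's door is held by its child-safety hook. Reach down through the narrow gap behind the top of the door, gently press the sprung hook down just far enough to clear its catch, and keep it down while you draw the door forward past the catch; then swing the door wide open, well past 60 degrees, without slamming it or forcing the latch, let go, and leave the crockery, spoons and other things where they stand.

Things in the scene. Friction and masses are not known exactly. Their poses are not given: they have to be found in the camera images.
- cupboard: white melamine cupboard, pale blue top, 240 mm deep (its x), 240 wide (y), 200 high, fixed; origin under its centre, x points away from the door into the cupboard, z up. Cream door in front, 226 mm wide, 16 thick; shut, its inner face is at x = -120 mm. Sugar bowl on top at the back, cup inside. More than 20 N of push from the robot on the cupboard, door or hook breaks the latch.
- gap (a point): point fixed on the cupboard, level with its top, right above the hook, half-way across the gap between the shut door's inner face and the top board; axes as the cupboard's. The gap is 42 mm wide (x), 210 long (y), open from above. The hook's upper face lies at rest anywhere from 12 to 28 mm below this point: the height of door and latch differs each time, is not measured and must be felt for.
- board_edge (a point): front edge of the top board, right above the hook; axes as the cupboard's. Under the board the hook's end has an upright tooth held by a catch. The hook moves straight down on a spring: it starts to give at about 4 N and takes 3 N more per 10 mm. It is clear of the catch once 6 mm or more below its rest height and meets a hard stop at 10 mm, where the force shoots up. Let go, it springs back.
- hinge (a point): point on the door's upright hinge axis, fixed on the cupboard, level with its top, in the plane of the shut door's inner face at the door's left (+y) end; axes as the cupboard's. The lime plastic hook is a level tongue 26 mm wide (y), 5 thick, carried by the door 160 mm along -y from here; from the inner face it runs 72 mm straight back (+x), across the gap and under the top board.
- door (a joint): door angle, rad: 0 shut, growing as the free (right, -y) edge swings to the robot (-x), 1.6 at most. The door's top edge is 20 mm above the hook's upper face. Hook up, it moves only about 0.03; the tooth is past the catch from about 0.16. Slight hinge friction: it stays where left; pushing its inner face to the robot opens it. Steel knob outside, 90 mm below its top, 200 mm from the hinge.
- sugar_bowl: brown ceramic sugar bowl with hinged lid, 90 mm across, 90 mm high, on the cupboard's top towards the back; origin at the centre of its underside; to be left alone
- cup: white cup, 72 mm across, 75 mm high, inside the cupboard; origin at the centre of its underside; to be left alone
- caddy: clear plastic cutlery caddy, 120 x 140 mm, 130 mm high; origin at the centre of its underside; to be left alone
- jar: glass jar, 72 mm across, 120 mm high; origin at the centre of its underside; to be left alone
- spoon_a: stainless teaspoon, 140 mm long, lying flat; origin at the centre of its underside; to be left alone
- spoon_b: second stainless teaspoon, 140 mm long, lying flat; origin at the centre of its underside; to be left alone
- scraper: lime silicone scraper, 220 mm long, lying flat; origin at the centre of its underside; to be left alone

How it is judged:
By the outcome, as a careful person would: the job done as asked, in the order asked, and still so for the second after the job is handed in, with the robot touching nothing.
It also fails if it takes over 48 s, if anything falls off the work surface, if the arm or the gripper's body presses on something with over 40 N, if the wrist force passes 120 N, or if a joint passes its speed limit or range.

## Working session

There is one attempt and no reset: what is moved stays moved. The work goes in short steps, Python scripts to look and compute and a shell command to move; the robot and the scene stay as the last step left them, time stands still between calls to the robot, and variables do not carry over. Pictures are saved under pics/ and viewed, and the job is handed in when it is done.

```bash
mkdir -p pics; ls
python3 - <<'E'
from bench import arm
import cv2,numpy as np
s=arm.read_state();print(s)
for n in ["scene","side","wrist"]:
    p=arm.camera_params(n); im,d=arm.get_image(n)
    cv2.imwrite(f"pics/{n}0.png",im); np.savez(f"pics/{n}0.npz",im=im,d=d,**p)
    print(n,p)
E
```

```text
pics
{'clock': 0.0, 'joints': array([-9.28433816e-01,  3.85550652e-01,  6.61224883e-03, -5.12565563e-04,
       -1.19399007e+00, -2.58616444e-01]), 'joint_vel': array([ 1.24723505e-03,  1.04816108e-03,  6.34925488e-05, -2.35592896e-04,
       -3.31867119e-05, -3.60389909e-04]), 'joint_efforts': array([ 1.13143960e-03, -3.92290413e+01,  1.88405871e+01,  4.18619290e+00,
       -4.59891802e-03,  3.94524392e-06]), 'position': array([ 233.96168513, -579.329534  ,  403.61740514]), 'ee_rot': array([-1.90604956e-01,  9.81666215e-01,  1.06343058e-03, -2.49737075e-04]), 'contact_force': array([ 0.34282128,  0.29228149, -0.10162327]), 'wrist_torque': array([ 0.04617449, -0.01942131, -0.0526416 ]), 'gripper_width': 85.33486015280617}
scene {'mtx': array([[464.27672416,   0.        , 324.53470066],
       [  0.        , 464.27672416, 200.94278392],
       [  0.        ,   0.        ,   1.        ]]), 'R': array([[ 0.70073333,  0.71342261, -0.00099029],
       [ 0.52485231, -0.51645623, -0.67661142],
       [-0.48322132,  0.47360442, -0.7363396 ]]), 't': array([-400.40045599, -203.06119777, 2081.7985657 ])}
side {'mtx': array([[452.06994101,   0.        , 323.61478194],
       [  0.        , 452.06994101, 198.99303898],
       [  0.        ,   0.        ,   1.        ]]), 'R': array([[-0.991614  , -0.12899597,  0.00785542],
       [-0.10261445,  0.74894983, -0.65463305],
       [ 0.07856171, -0.64994938, -0.75590599]]), 't': array([ 560.75675197,  163.99803478, 1558.1021084 ])}
wrist {'mtx': array([[283.66910557,   0.        , 324.44961736],
       [  0.        , 283.66910557, 200.37014725],
       [  0.        ,   0.        ,   1.        ]]), 'R': array([[-0.37351289,  0.92762384,  0.00145898],
       [ 0.89167399,  0.35860297,  0.27626331],
       [ 0.25574523,  0.10448884, -0.96108088]]), 't': array([625.32263717, -36.13410508, 378.64448612])}
```

View pics/scene0.png

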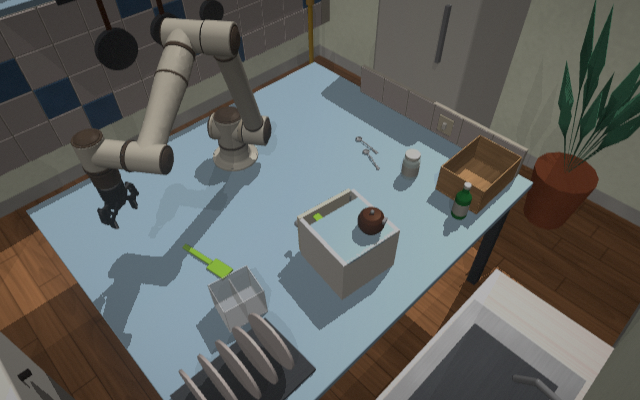

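View pics/side0.png

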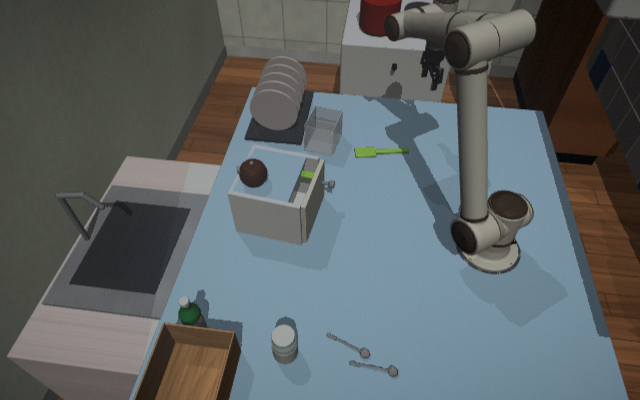

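View pics/wrist0.png

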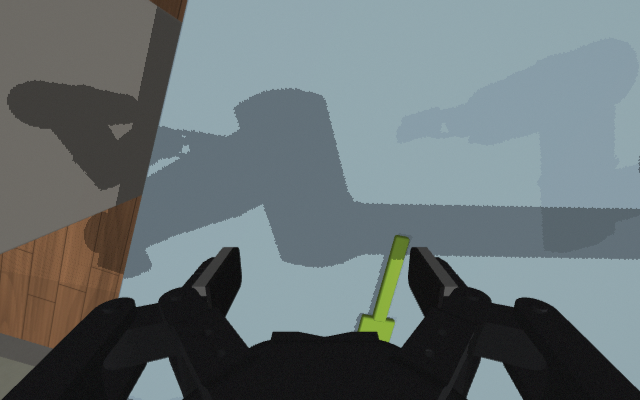

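Run:
```python
import cv2,numpy as np
P=[];C=[]
for n,roi in [("scene",(260,160,440,320)),("side",(210,120,370,260))]:
    z=np.load(f"pics/{n}0.npz");im,d=z["im"],z["d"];x0,y0,x1,y1=roi
    cv2.imwrite(f"pics/{n}_zoom.png",cv2.resize(im[y0:y1,x0:x1],None,fx=4,fy=4,interpolation=cv2.INTER_CUBIC))
    v,u=np.mgrid[0:400,0:640]; K=z["mtx"]
    pc=np.stack([(u-K[0,2])/K[0,0]*d,(v-K[1,2])/K[1,1]*d,d],-1).reshape(-1,3)
    X=(pc-z["t"])@z["R"]; c=im.reshape(-1,3)
    m=(d.ravel()>0); X=X[m];c=c[m]
    np.savez(f"pics/{n}_pc.npz",X=X,c=c)
    # region of the cupboard
    px=(slice(y0,y1),slice(x0,x1))
    XX=((pc-z["t"])@z["R"]).reshape(400,640,3)[px].reshape(-1,3)
    t=XX[(XX[:,2]>185)&(XX[:,2]<215)]
    print(n,len(t),np.histogram(XX[:,2],bins=np.arange(-20,310,10)))
    print(t.min(0),t.max(0),np.median(t,0))
    print(cv2.minAreaRect(t[:,:2].astype(np.float32)))
    # lime
    img=im[px].reshape(-1,3).astype(int)
    g=(img[:,1]>img[:,0]+60)&(img[:,1]>img[:,2]+20)&(XX[:,2]>100)
    print("lime",g.sum(),XX[g].mean(0) if g.any() else 0,XX[g][:,2].min(),XX[g][:,2].max());
```

```text
scene 3467 (array([   50,  6321, 13445,   371,   178,   199,   196,   197,   199,
         183,   214,   203,   204,   186,   180,   193,   222,   242,
         250,   313,   273,  1223,  2119,    15,    21,    45,    66,
          87,   110,   242,    37,     5]), array([-20, -10,   0,  10,  20,  30,  40,  50,  60,  70,  80,  90, 100,
       110, 120, 130, 140, 150, 160, 170, 180, 190, 200, 210, 220, 230,
       240, 250, 260, 270, 280, 290, 300]))
[ 588.10671693 -489.21040525  185.04299912] [874.96286234  80.80685095 214.73127577] [742.90857018 -82.44826064 200.88503775]
((713.6358032226562, -202.33978271484375), (545.7296752929688, 264.6519775390625), 83.05060577392578)
lime 46 [628.11718281 -91.63468355 177.89301274] 170.9315887570796 204.9055081031781
side 3165 (array([   0, 4502, 7055, 1173,  427,  283,  299,  341,  323,  313,  312,
        300,  322,  290,  271,  223,  208,  205,  223,  284,  250, 1471,
       1560,    7,   37,   51,   81,   95,  120,  238,   17,    3]), array([-20, -10,   0,  10,  20,  30,  40,  50,  60,  70,  80,  90, 100,
       110, 120, 130, 140, 150, 160, 170, 180, 190, 200, 210, 220, 230,
       240, 250, 260, 270, 280, 290, 300]))
[ 586.87054912 -189.5384675   185.01085334] [871.08153205  81.21007743 213.96406841] [725.48437249 -32.28610302 199.96736343]
((728.7521362304688, -52.83317565917969), (251.1544952392578, 260.599365234375), 82.80148315429688)
lime 71 [632.91829039 -75.37657508 191.90124662] 167.99925494751116 1280.732269575011
```

View pics/scene_zoom.png

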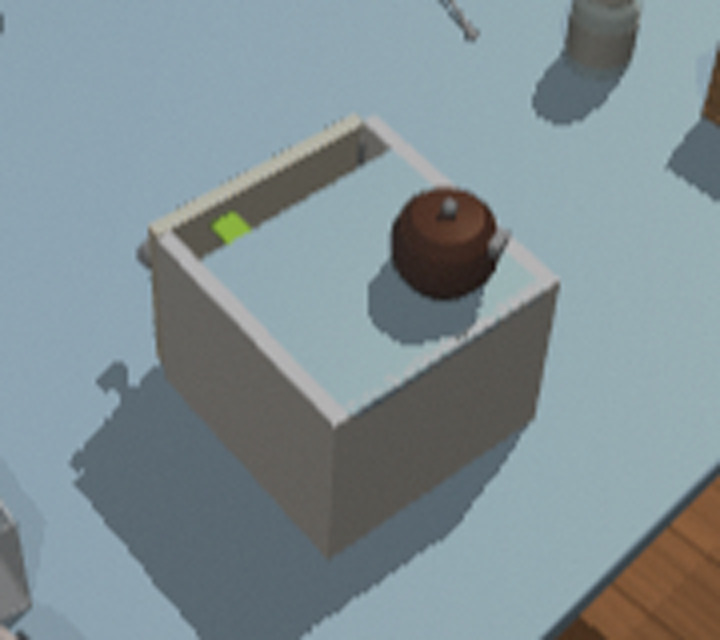

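View pics/side_zoom.png

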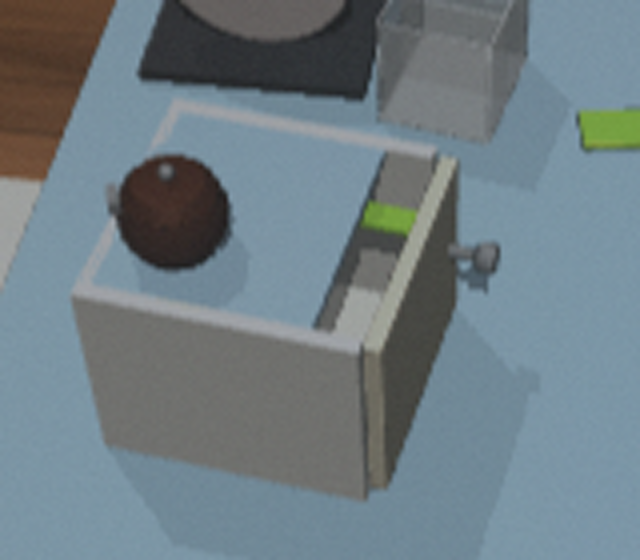

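Run:
```python
import cv2,numpy as np
for n in ["scene","side"]:
    z=np.load(f"pics/{n}_pc.npz");X=z["X"];c=z["c"].astype(int)
    m=(X[:,2]>150)&(X[:,2]<225)&(X[:,0]>560)&(X[:,0]<900)&(X[:,1]>-210)&(X[:,1]<110)
    X=X[m];c=c[m]
    S=2.5
    im=np.zeros((800*1,800,3),np.uint8)  # x up, y left
    # color by height
    o=np.argsort(X[:,2])
    for p,q in zip(X[o],c[o]):
        u=int((110-p[1])*S);v=int((900-p[0])*S*0.7/0.7)
        h=int(np.clip((p[2]-150)/75*179,0,179)); col=cv2.cvtColor(np.uint8([[[h*0.8,255,255]]]),cv2.COLOR_HSV2BGR)[0,0].tolist()
        cv2.circle(im,(u,v-25),2,col,-1)
    im=im[:800,:]
    cv2.imwrite(f"pics/{n}_top.png",cv2.resize(im,(600,600)))
    t=X[(X[:,2]>192)&(X[:,2]<212)]
    r=cv2.minAreaRect(t[:,:2].astype(np.float32));print(n,r,cv2.boxPoints(r))
```

```text
scene ((731.9254760742188, -52.689605712890625), (245.1107635498047, 263.1836242675781), 82.61567687988281) [[ 585.6737   -157.31583 ]
 [ 846.67456  -191.1413  ]
 [ 878.17725    51.936615]
 [ 617.1764     85.762085]]
side ((729.0816040039062, -52.874786376953125), (251.1544952392578, 259.9351501464844), 82.80148315429688) [[ 584.40265  -161.1763  ]
 [ 842.289    -193.74814 ]
 [ 873.76056    55.426727]
 [ 615.8742     87.998566]]
```

```bash
cat > h.py <<'E'
import numpy as np,cv2
from scipy.spatial.transform import Rotation as R
from bench import arm
def tool(): 
    s=arm.read_state(); return s,np.array(s["position"]),R.from_quat(s["ee_rot"]).as_matrix()
def delta(w,yaw=None):
    "world target of TCP -> tool shift; yaw: desired world angle (deg) of tool x"
    s,p,M=tool(); d=M.T@(np.array(w)-p)
    cur=np.degrees(np.arctan2(M[1,0],M[0,0])); sp=None
    if yaw is not None: sp=-((yaw-cur+180)%360-180)
    print("t",s["clock"],"pos",p.round(1),"F",np.round(s["contact_force"],1),"shift",d.round(1),"yaw",cur.round(2),"spin",sp,"j",np.round(s["joints"],2),"w",round(s["gripper_width"],1))
E
python3 -c "
from h import *
delta([634,-88,480],172.8)"
python3 -m jog '[[[-20,10,-40,0],[-75,40,-76,3],[-135,75,-76,6],[-195,105,-76,9],[-250,140,-76,12]]]'
```

```text
t 0.15 pos [ 234.  -579.4  403.9] F [-0.3 -0.2  0.5] shift [-554.8  306.1  -75.7] yaw -158.02 spin 29.181719379145648 j [-0.93  0.39  0.01 -0.   -1.19 -0.26] w 85.6
clock: 0.78
position: [400.8, -372.6, 479.9]
ee_rot: [-0.086, 0.996, 0.001, -0.0]
contact_force: [1.4, 0.1, 0.1]
gripper_width: 85.4
```

```bash
python3 -c "
from h import *
delta([634,-88,480],172.8)"
```

```text
t 0.775 pos [ 400.8 -372.6  479.9] F [1.4 0.1 0.1] shift [-2.785e+02  2.405e+02  2.000e-01] yaw -170.13 spin 17.067038479222106 j [-0.45  0.21 -0.05 -0.   -1.31 -0.95] w 85.4
```

```bash
python3 -m jog '[[[-45,40,0,4],[-95,82,0,8],[-145,125,0,12],[-195,168,0,15],[-245,211,0,17]]]'; python3 -m jog '[[[-30,26,0,0],[-33,29,0,0],[-33,29,0,0],[-33,29,0,0],[-33,29,0,0]]]'
python3 - <<'E'
from h import *
delta([634,-88,480],172.8)
p=arm.camera_params("wrist"); im,d=arm.get_image("wrist")
cv2.imwrite("pics/w1.png",im); np.savez("pics/w1.npz",im=im,d=d,**p)
v,u=np.mgrid[0:400,0:640]; K=p["mtx"]
X=((np.stack([(u-K[0,2])/K[0,0]*d,(v-K[1,2])/K[1,1]*d,d],-1)-p["t"])@p["R"])
np.save("pics/w1X.npy",X)
for r in (100,120,140,160,180,200,220): print(r,[tuple(X[r,c].round(0).astype(int)) for c in (150,250,324,360,400,480)])
E
```

```text
clock: 1.4
position: [598.6, -131.1, 480.0]
ee_rot: [0.063, 0.998, 0.001, -0.001]
contact_force: [0.8, -0.8, -0.3]
gripper_width: 85.7
clock: 2.02
position: [634.2, -107.3, 480.6]
ee_rot: [0.063, 0.998, 0.001, -0.0]
contact_force: [0.2, 0.2, 0.1]
gripper_width: 85.7
t 2.025 pos [ 634.2 -107.3  480.6] F [0.2 0.2 0.1] shift [ 2.6 19.2  0.7] yaw 172.74 spin -0.06289277184191633 j [ 0.08  0.38  0.19 -0.   -1.38 -1.78] w 85.7
100 [(np.int64(504), np.int64(-355), np.int64(-1)), (np.int64(524), np.int64(-206), np.int64(0)), (np.int64(538), np.int64(-96), np.int64(3)), (np.int64(545), np.int64(-43), np.int64(-2)), (np.int64(552), np.int64(16), np.int64(0)), (np.int64(567), np.int64(135), np.int64(0))]
120 [(np.int64(532), np.int64(-364), np.int64(0)), (np.int64(552), np.int64(-212), np.int64(-1)), (np.int64(566), np.int64(-100), np.int64(0)), (np.int64(573), np.int64(-45), np.int64(-1)), (np.int64(581), np.int64(15), np.int64(-2)), (np.int64(597), np.int64(137), np.int64(-2))]
140 [(np.int64(562), np.int64(-372), np.int64(0)), (np.int64(581), np.int64(-218), np.int64(1)), (np.int64(594), np.
[... 596 characters left out ...]
p.int64(664), np.int64(-55), np.int64(12)), (np.int64(672), np.int64(7), np.int64(12)), (np.int64(651), np.int64(63), np.int64(143))]
200 [(np.int64(651), np.int64(-386), np.int64(22)), (np.int64(676), np.int64(-237), np.int64(2)), (np.int64(689), np.int64(-116), np.int64(11)), (np.int64(696), np.int64(-58), np.int64(11)), (np.int64(704), np.int64(5), np.int64(12)), (np.int64(672), np.int64(60), np.int64(148))]
220 [(np.int64(682), np.int64(-392), np.int64(27)), (np.int64(711), np.int64(-244), np.int64(0)), (np.int64(655), np.int64(-111), np.int64(198)), (np.int64(659), np.int64(-78), np.int64(199)), (np.int64(664), np.int64(-41), np.int64(200)), (np.int64(673), np.int64(33), np.int64(200))]
```

View pics/w1.png

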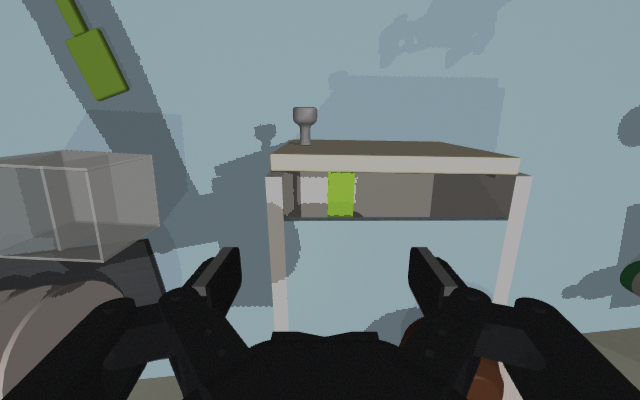

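Run:
```python
import numpy as np
z=np.load("pics/w1.npz");im=z["im"].astype(int);X=np.load("pics/w1X.npy")
g=(im[...,1]>im[...,0]+60)&(im[...,1]>im[...,2]+20);g[:160]=0;g[:,:300]=0
P=X[g];print("lime",g.sum(),P.mean(0),np.percentile(P,[2,50,98],axis=0).round(1))
for c in (300,330,342,355,400,450,500):
    col=X[:,c]
    d=np.where((col[:,2]>185)&(np.arange(400)<190))[0]; b=np.where((col[:,2]>188)&(np.arange(400)>195)&(np.arange(400)<240))[0]
    print(c,"door rows",d.min(),d.max(),X[d.min(),c].round(1),X[d.max(),c].round(1),np.median(col[d,2]).round(1),"board",b.min(),X[b.min(),c].round(1))
for c in (276,523):
  pass
for r in (185,200,210,230,250):
  row=X[r]; k=np.where((row[:,2]>190)&(row[:,2]<206))[0]
  print(r,k.min(),k.max(),row[k.min()].round(1),row[k.max()].round(1))
```

```text
lime 1151 [638.03637201 -92.68694548 177.12037931] [[ 616.4 -105.8  174.5]
 [ 637.9  -92.7  175.9]
 [ 660.8  -79.4  177.4]]
300 door rows 153 171 [ 591.5 -125.2  189.3] [ 607.1 -127.1  194.2] 196.1 board 218 [ 652.3 -134.1  193.1]
330 door rows 153 177 [595.3 -98.  186.5] [564.6 -99.3 449.9] 196.0 board 217 [ 656.2 -105.6  189.6]
342 door rows 83 171 [564.6 -99.3 449.9] [611.7 -89.3 195.7] 195.7 board 217 [657.3 -94.  190.7]
355 door rows 154 172 [598.5 -75.7 191.5] [614.4 -77.5 194.3] 195.7 board 217 [659.2 -81.5 189.9]
400 door rows 42 172 [564.6 -99.3 449.9] [619.4 -37.1 195.4] 195.7 board 217 [664.8 -38.2 189.8]
450 door rows 155 173 [611.3  11.8 186.4] [625.7   7.2 197. ] 195.6 board 217 [670.4   9.4 191.3]
500 door rows 69 174 [564.6 -99.3 449.9] [633.1  53.6 194.4] 195.4 board 201 [564.6 -99.3 449.9]
185 266 530 [ 614.7 -158.7  200.6] [645.3  77.7 199.7]
200 267 527 [ 629.  -160.7  199.5] [659.9  77.1 198.1]
210 267 525 [ 638.1 -162.1  200.7] [669.1  75.2 199.2]
230 268 521 [ 658.  -165.   200.1] [688.7  72.5 199.5]
250 270 517 [ 678.8 -167.   199.6] [708.9  69.5 200.2]
```

```bash
python3 -c "
from h import *
delta([630,-92,395],172.6)"
```

```text
t 2.075 pos [ 634.3 -107.2  480.6] F [ 0.2  0.4 -0.1] shift [ 6.1 14.4 85.6] yaw 172.74 spin 0.1430041328542302 j [ 0.08  0.38  0.19 -0.   -1.38 -1.78] w 85.3
```

```bash
python3 -m jog '[[[3,7,20,0],[6,14,40,0],[6,14.4,60,0],[6,14.4,80,0],[6,14.4,85,0]]]' 0; python3 -m jog '[[[0,0,0,0],[0,0,0,0],[0,0,0,0],[0,0,0,0],[0,0,0,0]]]' 0
python3 - <<'E'
from h import *
delta([630,-92,362],172.6)
for n,roi in [("side",(210,100,370,220)),("scene",(260,120,420,240))]:
    im,d=arm.get_image(n);x0,y0,x1,y1=roi
    cv2.imwrite(f"pics/{n}2.png",cv2.resize(im[y0:y1,x0:x1],None,fx=4,fy=4,interpolation=cv2.INTER_CUBIC))
im,d=arm.get_image("wrist");cv2.imwrite("pics/w2.png",im)
E
```

```text
clock: 2.7
position: [629.6, -92.5, 394.5]
ee_rot: [0.064, 0.998, 0.001, -0.001]
contact_force: [0.2, -0.2, -0.6]
gripper_width: -0.2
clock: 3.32
position: [629.6, -92.5, 394.7]
ee_rot: [0.064, 0.998, 0.001, -0.001]
contact_force: [-0.2, 0.3, 0.1]
gripper_width: -0.0
t 3.325 pos [629.6 -92.5 394.7] F [-0.2  0.3  0.1] shift [-0.4  0.5 32.7] yaw 172.71 spin 0.10531620143200371 j [ 0.11  0.41  0.02 -0.   -1.19 -1.8 ] w -0.0
```

View pics/w2.png

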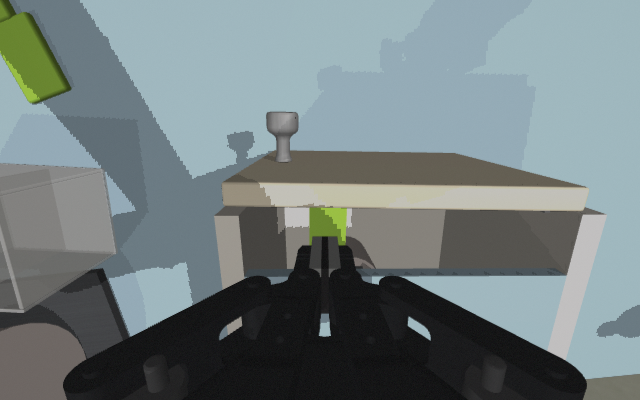

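View pics/side2.png

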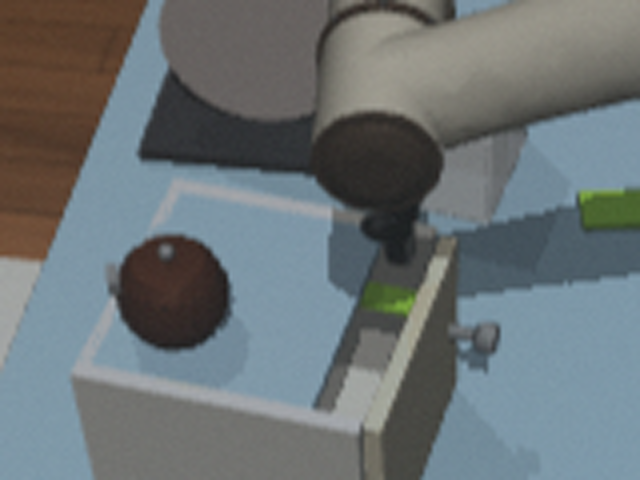

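The closed fingertips (wrist view about (325,240)) stand over the gap, in line with the lime hook (310–347, 208–240). Now I descend.

```bash
python3 -m jog '[[[0,0,8,0],[0,0,16,0],[0,0,24,0],[0,0,32,0],[0,0,36,0]]]'; python3 -m jog '[[[0,0,1,0],[0,0,2,0],[0,0,4,0],[0,0,5,0],[0,0,5,0]]]'; python3 -c "
from h import *
delta([630,-92,346],172.6)"
```

```text
clock: 4.1
position: [629.4, -92.4, 357.6]
ee_rot: [0.064, 0.998, 0.001, -0.002]
contact_force: [-0.4, -0.3, 0.3]
gripper_width: 0.1
clock: 4.72
position: [629.4, -92.3, 352.6]
ee_rot: [0.064, 0.998, 0.001, -0.002]
contact_force: [0.6, -0.1, 0.1]
gripper_width: 0.1
t 4.725 pos [629.4 -92.3 352.6] F [ 0.6 -0.1  0.1] shift [-0.6  0.4  6.6] yaw 172.71 spin 0.10645254229973489 j [ 0.11  0.44 -0.04 -0.   -1.1  -1.8 ] w 0.1
```

Tip at about 179.6, no contact yet; I feel for it in 1–2 mm steps.

```bash
python3 -m jog '[[[0,0,0.7,0],[0,0,1.5,0],[0,0,2,0],[0,0,2,0],[0,0,2,0]]]'; python3 -m jog '[[[0,0,0.5,0],[0,0,1,0],[0,0,1.5,0],[0,0,1.5,0],[0,0,1.5,0]]]'
```

```text
clock: 5.35
position: [629.4, -92.4, 350.6]
ee_rot: [0.064, 0.998, 0.001, -0.002]
contact_force: [0.6, -0.1, 0.1]
gripper_width: -0.1
clock: 5.98
position: [629.5, -92.4, 349.5]
ee_rot: [0.064, 0.998, 0.001, -0.002]
contact_force: [-0.6, -0.0, 3.2]
gripper_width: 0.0
```

```bash
python3 -m jog '[[[0,0,0.5,0],[0,0,1,0],[0,0,1,0],[0,0,1,0],[0,0,1,0]]]'
```

```text
clock: 6.6
position: [629.6, -92.4, 348.7]
ee_rot: [0.064, 0.998, 0.001, -0.001]
contact_force: [-0.6, -0.2, 3.7]
gripper_width: -0.0
```

```bash
python3 -m jog '[[[0,0,0.7,0],[0,0,1.4,0],[0,0,2.1,0],[0,0,2.8,0],[0,0,3,0]]]'
```

```text
clock: 7.22
position: [629.6, -92.3, 345.7]
ee_rot: [0.063, 0.998, 0.001, -0.001]
contact_force: [-0.1, 1.4, 5.0]
gripper_width: -0.0
```

```bash
python3 -m jog '[[[0,0,0.7,0],[0,0,1.4,0],[0,0,2.1,0],[0,0,2.8,0],[0,0,3,0]]]'
```

```text
clock: 7.85
position: [629.7, -92.4, 343.0]
ee_rot: [0.063, 0.998, 0.001, -0.001]
contact_force: [-0.1, 0.2, 5.3]
gripper_width: 0.4
```

```bash
python3 -m jog '[[[0,0,0.5,0],[0,0,1.0,0],[0,0,1.4,0],[0,0,1.4,0],[0,0,1.4,0]]]'; python3 -c "
from h import *
delta([620,-92,341.6],172.6)
for i in range(1): print(arm.read_state()['contact_force'])"
```

```text
clock: 8.48
position: [629.8, -92.3, 342.0]
ee_rot: [0.063, 0.998, 0.001, -0.001]
contact_force: [-0.6, -0.3, 6.5]
gripper_width: -0.2
t 8.475 pos [629.8 -92.3 342. ] F [-0.6 -0.3  6.5] shift [ 9.7 -0.9  0.4] yaw 172.74 spin 0.1364897368258653 j [ 0.11  0.45 -0.05 -0.   -1.07 -1.8 ] w -0.2
[-0.59264776 -0.28468155  6.48694281]
```

```bash
python3 -m jog '[[[1.5,0,0,0],[3,0,0.1,0],[4.5,0,0.2,0],[6,0,0.3,0],[7,0,0.3,0]]]'
```

```text
clock: 9.1
position: [623.1, -91.7, 342.3]
ee_rot: [0.063, 0.998, 0.0, 0.0]
contact_force: [1.0, -0.6, 5.5]
gripper_width: -0.2
```

```bash
python3 -m jog '[[[0.7,0,0,0],[1.5,0,0,0],[2.2,0,0,0],[3,0,0,0],[3,0,0,0]]]'
```

```text
clock: 9.72
position: [620.3, -91.5, 342.8]
ee_rot: [0.063, 0.998, 0.0, 0.001]
contact_force: [0.3, 0.2, 6.2]
gripper_width: 0.1
```

```bash
cat >> h.py <<'E'
H=np.array([633.,69.]); Y=np.radians(-7.4)
def arc(th,z,r=160,off=11.5,spin=None):
    c,s=np.cos(Y),np.sin(Y); M=np.array([[c,-s],[s,c]])
    q=H+M@(r*np.array([-np.sin(th),-np.cos(th)])+off*np.array([np.cos(th),-np.sin(th)]))
    sp=np.degrees(th) if spin is None else spin
    delta([q[0],q[1],z],172.6-sp)
E
python3 -c "
from h import *
for t in (0,.05,.1,.15,.2,.25): print(t);arc(t,342)"
```

```text
0
t 9.725 pos [620.3 -91.5 342.8] F [0.3 0.2 6.2] shift [-3.4  0.8  0.8] yaw 172.74 spin 0.14160472210059538 j [ 0.11  0.43 -0.08  0.   -1.06 -1.81] w 0.1
0.05
t 9.725 pos [620.3 -91.5 342.8] F [0.3 0.2 6.2] shift [4.6 0.4 0.8] yaw 172.74 spin 3.006393697754703 j [ 0.11  0.43 -0.08  0.   -1.06 -1.81] w 0.1
0.1
t 9.725 pos [620.3 -91.5 342.8] F [0.3 0.2 6.2] shift [12.6  0.5  0.8] yaw 172.74 spin 5.871182673408839 j [ 0.11  0.43 -0.08  0.   -1.06 -1.81] w 0.1
0.15
t 9.725 pos [620.3 -91.5 342.8] F [0.3 0.2 6.2] shift [20.6  0.9  0.8] yaw 172.74 spin 8.735971649062947 j [ 0.11  0.43 -0.08  0.   -1.06 -1.81] w 0.1
0.2
t 9.725 pos [620.3 -91.5 342.8] F [0.3 0.2 6.2] shift [28.6  1.8  0.8] yaw 172.74 spin 11.600760624717054 j [ 0.11  0.43 -0.08  0.   -1.06 -1.81] w 0.1
0.25
t 9.725 pos [620.3 -91.5 342.8] F [0.3 0.2 6.2] shift [36.5  3.   0.8] yaw 172.74 spin 14.465549600371162 j [ 0.11  0.43 -0.08  0.   -1.06 -1.81] w 0.1
```

```bash
python3 -m jog '[[[1.2,0.1,0.6,0.5],[2.4,0.2,0.9,1],[3.6,0.3,0.9,1.7],[4.8,0.4,0.9,2.4],[6,0.4,0.9,3]]]'
```

```text
clock: 10.35
position: [614.6, -90.7, 342.5]
ee_rot: [0.09, 0.996, -0.0, 0.001]
contact_force: [0.1, -1.2, 4.9]
gripper_width: 0.1
```

```bash
python3 -m jog '[[[1.2,0,0,0.5],[2.4,0,0.2,1],[3.6,0,0.3,1.5],[4.8,0,0.4,2],[6,0,0.4,2.5]]]'; python3 -c "
from h import *
for t in (.15,.2,.25,.3): arc(t,342)"
```

```text
clock: 10.98
position: [608.9, -89.8, 342.5]
ee_rot: [0.111, 0.994, -0.0, 0.002]
contact_force: [-0.5, -1.1, 6.3]
gripper_width: -0.1
t 10.975 pos [608.9 -89.8 342.5] F [-0.5 -1.1  6.3] shift [ 9.1 -0.2  0.5] yaw 167.22 spin 3.216523640501805 j [ 0.12  0.42 -0.11  0.   -1.04 -1.91] w -0.1
t 10.975 pos [608.9 -89.8 342.5] F [-0.5 -1.1  6.3] shift [17.1 -0.1  0.5] yaw 167.22 spin 6.081312616155913 j [ 0.12  0.42 -0.11  0.   -1.04 -1.91] w -0.1
t 10.975 pos [608.9 -89.8 342.5] F [-0.5 -1.1  6.3] shift [25.1  0.4  0.4] yaw 167.22 spin 8.94610159181002 j [ 0.12  0.42 -0.11  0.   -1.04 -1.91] w -0.1
t 10.975 pos [608.9 -89.8 342.5] F [-0.5 -1.1  6.3] shift [33.1  1.3  0.4] yaw 167.22 spin 11.810890567464156 j [ 0.12  0.42 -0.11  0.   -1.04 -1.91] w -0.1
```

Run:
```python
from h import *
n,(x0,y0,x1,y1)="side",(210,120,370,240)
im,d=arm.get_image(n)
cv2.imwrite(f"pics/{n}3.png",cv2.resize(im[y0:y1,x0:x1],None,fx=4,fy=4,interpolation=cv2.INTER_CUBIC))
```

```text
(no output)
```

View pics/side3.png

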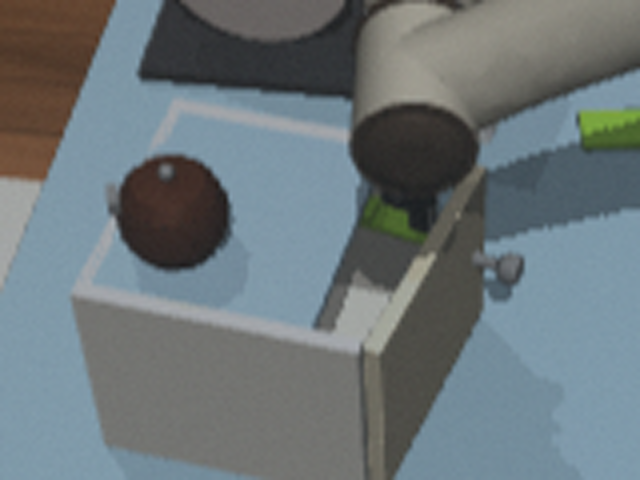

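The door is ajar: its free edge has moved to (483,175) and the knob to (510,268), with the hook pressed under the finger. I keep it down past the catch.

```bash
python3 -m jog '[[[2,0,0.3,0.8],[4,0,0.4,1.6],[6.5,0,0.5,2.5],[9,-0.1,0.5,3.3],[11.5,-0.1,0.5,4]]]'
```

```text
clock: 11.65
position: [597.7, -87.6, 342.5]
ee_rot: [0.146, 0.989, -0.001, 0.003]
contact_force: [0.2, 0.0, 6.0]
gripper_width: -0.2
```

```bash
python3 -m jog '[[[2.3,0,0.1,0.8],[4.6,0,0.2,1.6],[7,0,0.2,2.5],[9.5,0,0.3,3.3],[12,0,0.3,4]]]'; python3 -c "
from h import *
for t in (.25,.3,.35): arc(t,342)"
```

```text
clock: 12.28
position: [586.3, -84.4, 342.6]
ee_rot: [0.181, 0.984, -0.001, 0.003]
contact_force: [0.3, -0.8, 6.2]
gripper_width: 0.1
t 12.275 pos [586.3 -84.4 342.6] F [ 0.3 -0.8  6.2] shift [ 1.9 -0.2  0.6] yaw 159.18 spin 0.9033835248987998 j [ 0.13  0.38 -0.17  0.   -1.02 -2.07] w 0.1
t 12.275 pos [586.3 -84.4 342.6] F [ 0.3 -0.8  6.2] shift [ 9.9 -0.4  0.5] yaw 159.18 spin 3.768172500552936 j [ 0.13  0.38 -0.17  0.   -1.02 -2.07] w 0.1
t 12.275 pos [586.3 -84.4 342.6] F [ 0.3 -0.8  6.2] shift [17.9 -0.3  0.5] yaw 159.18 spin 6.6329614762070435 j [ 0.13  0.38 -0.17  0.   -1.02 -2.07] w 0.1
```

```bash
python3 -m jog '[[[2.5,0,0,0.8],[5,0,0.1,1.6],[7.5,-0.1,0.2,2.4],[10.5,-0.3,0.2,3.3],[13,-0.4,0.2,4]]]'; python3 -m jog '[[[0,0,-3,0],[0,0,-6,0],[0,0,-9,0],[0,0,-11.5,0],[0,0,-11.5,0]]]';  python3 - <<'E'
from h import *
for t in (.3,.4,.5,.6,.7): arc(t,354)
for n,(x0,y0,x1,y1) in [("side",(210,120,370,240)),("scene",(240,120,400,240))]:
  im,d=arm.get_image(n)
  cv2.imwrite(f"pics/{n}4.png",cv2.resize(im[y0:y1,x0:x1],None,fx=4,fy=4,interpolation=cv2.INTER_CUBIC))
E
```

```text
clock: 12.9
position: [574.2, -80.2, 342.8]
ee_rot: [0.215, 0.977, -0.001, 0.004]
contact_force: [-0.6, 1.0, 5.0]
gripper_width: -0.0
clock: 13.52
position: [574.0, -80.2, 353.8]
ee_rot: [0.215, 0.977, -0.001, 0.003]
contact_force: [0.2, -0.8, -0.0]
gripper_width: 0.1
t 13.525 pos [574.  -80.2 353.8] F [ 0.2 -0.8 -0. ] shift [-3.1  0.3 -0.2] yaw 155.14 spin -0.26640168516178164 j [ 0.14  0.35 -0.18  0.   -1.03 -2.15] w 0.1
t 13.525 pos [574.  -80.2 353.8] F [ 0.2 -0.8 -0. ] shift [12.9 -0.1 -0.3] yaw 155.14 spin 5.463176266146462 j [ 0.14  0.35 -0.18  0.   -1.03 -2.15] w 0.1
t 13.525 pos [574.  -80.2 353.8] F [ 0.2 -0.8 -0. ] shift [28.9  1.  -0.4] yaw 155.14 spin 11.192754217454677 j [ 0.14  0.35 -0.18  0.   -1.03 -2.15] w 0.1
t 13.525 pos [574.  -80.2 353.8] F [ 0.2 -0.8 -0. ] shift [44.7  3.8 -0.5] yaw 155.14 spin 16.922332168762892 j [ 0.14  0.35 -0.18  0.   -1.03 -2.15] w 0.1
t 13.525 pos [574.  -80.2 353.8] F [ 0.2 -0.8 -0. ] shift [60.2  8.1 -0.7] yaw 155.14 spin 22.651910120071136 j [ 0.14  0.35 -0.18  0.   -1.03 -2.15] w 0.1
```

View pics/side4.png

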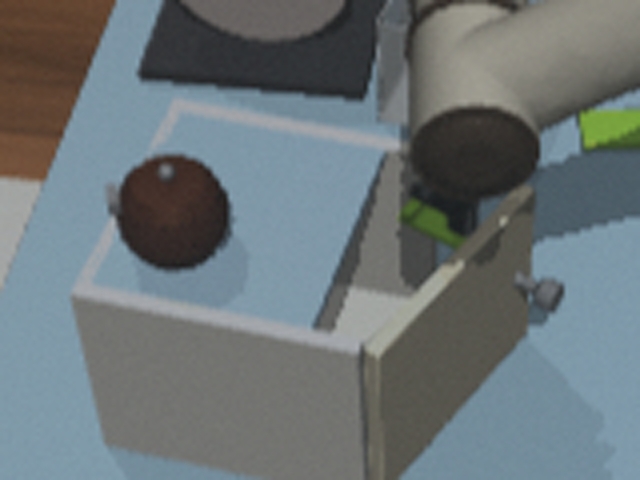

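View pics/scene4.png

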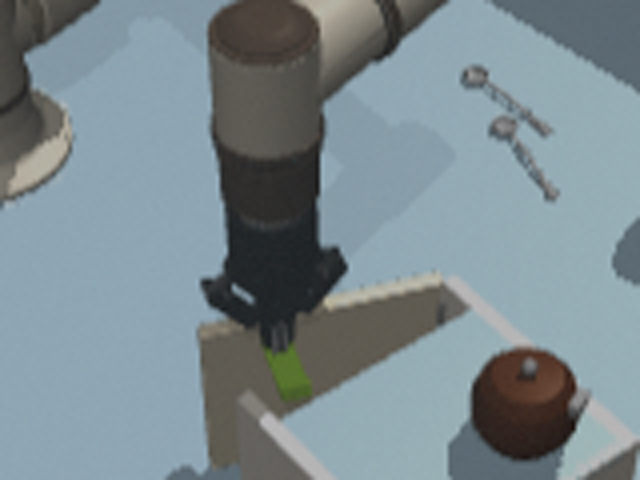

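The tongue is clear of the board and the finger is above the hook, inside the door. Now I swing the door open along its arc.

```bash
python3 -m jog '[[[5,0,0,2],[11,0,0,4.4],[17,0.1,0,6.7],[23,0.5,0,9],[29,1,0,11.2]]]'; python3 -m jog '[[[5,0,0,1.4],[11,0,0,3],[18,0.1,0,4.8],[25,0.5,0,6.4],[32,1,0,8]]]'; python3 -c "
from h import *
for t in (.6,.7,.8,.9,1.): arc(t,354,spin=np.degrees(t)*.8+4)"
```

```text
clock: 14.25
position: [548.0, -67.0, 353.3]
ee_rot: [0.31, 0.951, -0.0, 0.004]
contact_force: [1.2, 0.1, -0.1]
gripper_width: -0.3
clock: 14.88
position: [522.5, -47.1, 353.1]
ee_rot: [0.376, 0.926, 0.0, 0.004]
contact_force: [1.4, 0.4, -0.5]
gripper_width: -0.1
t 14.875 pos [522.5 -47.1 353.1] F [ 1.4  0.4 -0.5] shift [-16.6   0.9  -0.7] yaw 135.79 spin -5.311539902038163 j [ 0.22  0.26 -0.32  0.   -0.99 -2.57] w -0.1
t 14.875 pos [522.5 -47.1 353.1] F [ 1.4  0.4 -0.5] shift [-0.6 -0.1 -0.9] yaw 135.79 spin -0.7278775409915852 j [ 0.22  0.26 -0.32  0.   -0.99 -2.57] w -0.1
t 14.875 pos [522.5 -47.1 353.1] F [ 1.4  0.4 -0.5] shift [15.5  0.4 -1. ] yaw 135.79 spin 3.855784820055021 j [ 0.22  0.26 -0.32  0.   -0.99 -2.57] w -0.1
t 14.875 pos [522.5 -47.1 353.1] F [ 1.4  0.4 -0.5] shift [31.3  2.6 -1.1] yaw 135.79 spin 8.439447181101599 j [ 0.22  0.26 -0.32  0.   -0.99 -2.57] w -0.1
t 14.875 pos [522.5 -47.1 353.1] F [ 1.4  0.4 -0.5] shift [46.9  6.4 -1.2] yaw 135.79 spin 13.023109542148177 j [ 0.22  0.26 -0.32  0.   -0.99 -2.57] w -0.1
```

```bash
python3 -m jog '[[[6,0,-0.3,1],[12,0.2,-0.6,2],[18,0.6,-0.8,3.5],[25,1.5,-1,5],[31,2.5,-1,6]]]'; python3 -c "
from h import *
for t in (.9,1.,1.1): arc(t,354,spin=42+(np.degrees(t)-51)*.4)"
```

```text
clock: 15.5
position: [501.8, -23.4, 354.0]
ee_rot: [0.425, 0.905, 0.0, 0.004]
contact_force: [0.2, -0.5, -0.2]
gripper_width: -0.1
t 15.5 pos [501.8 -23.4 354. ] F [ 0.2 -0.5 -0.2] shift [-0.  0. -0.] yaw 129.72 spin -0.6550444584569561 j [ 0.28  0.22 -0.37  0.01 -0.98 -2.73] w -0.1
t 15.5 pos [501.8 -23.4 354. ] F [ 0.2 -0.5 -0.2] shift [15.9  2.1 -0.1] yaw 129.72 spin 1.6367867220663186 j [ 0.28  0.22 -0.37  0.01 -0.98 -2.73] w -0.1
t 15.5 pos [501.8 -23.4 354. ] F [ 0.2 -0.5 -0.2] shift [31.5  5.8 -0.2] yaw 129.72 spin 3.9286179025896217 j [ 0.28  0.22 -0.37  0.01 -0.98 -2.73] w -0.1
```

```bash
python3 -m jog '[[[6,0.4,0,0],[12,1.2,0,0],[18,2.4,0,0],[25,4,0,0],[31.5,5.8,0,0]]]'; python3 -c "
from h import *
for t in (1.1,1.2,1.3): arc(t,354)"
```

```text
clock: 16.12
position: [485.9, 5.0, 353.8]
ee_rot: [0.425, 0.905, 0.0, 0.004]
contact_force: [1.4, -1.0, -0.1]
gripper_width: 0.1
t 16.125 pos [485.9   5.  353.8] F [ 1.4 -1.  -0.1] shift [-0.5 -0.1 -0.2] yaw 129.72 spin 20.148857556604725 j [ 0.35  0.19 -0.4   0.01 -0.97 -2.8 ] w 0.1
t 16.125 pos [485.9   5.  353.8] F [ 1.4 -1.  -0.1] shift [14.7  5.  -0.3] yaw 129.72 spin 25.87843550791294 j [ 0.35  0.19 -0.4   0.01 -0.97 -2.8 ] w 0.1
t 16.125 pos [485.9   5.  353.8] F [ 1.4 -1.  -0.1] shift [29.3 11.7 -0.4] yaw 129.72 spin 31.608013459221183 j [ 0.35  0.19 -0.4   0.01 -0.97 -2.8 ] w 0.1
```

```bash
python3 -m jog '[[[6,1.8,0,0],[12,4,0,0],[18,6.4,0,0],[24,9.2,0,0],[29,11.6,0,0]]]'; python3 -c "
from h import *
for t in (1.35,1.4,1.45): arc(t,354)"
```

```text
clock: 16.75
position: [476.2, 35.1, 353.7]
ee_rot: [0.425, 0.905, 0.0, 0.004]
contact_force: [0.1, 0.2, 1.1]
gripper_width: 0.0
t 16.75 pos [476.2  35.1 353.7] F [0.1 0.2 1.1] shift [ 6.9  3.9 -0.4] yaw 129.73 spin 34.476485238266775 j [ 0.42  0.18 -0.42  0.01 -0.96 -2.87] w 0.0
t 16.75 pos [476.2  35.1 353.7] F [0.1 0.2 1.1] shift [13.7  8.1 -0.4] yaw 129.73 spin 37.34127421392088 j [ 0.42  0.18 -0.42  0.01 -0.96 -2.87] w 0.0
t 16.75 pos [476.2  35.1 353.7] F [0.1 0.2 1.1] shift [20.3 12.6 -0.4] yaw 129.73 spin 40.20606318957499 j [ 0.42  0.18 -0.42  0.01 -0.96 -2.87] w 0.0
```

```bash
python3 -m jog '[[[3,1.7,0,0],[6,3.4,0,0],[9,5.2,0,0],[11.5,6.8,0,0],[13,7.7,0,0]]]'
python3 - <<'E'
from h import *
arc(1.4,354)
for n in ("side","scene"):
  im,d=arm.get_image(n)
  cv2.imwrite(f"pics/{n}5.png",im)
im,d=arm.get_image("wrist");cv2.imwrite("pics/w5.png",im)
E
```

```text
clock: 17.38
position: [473.8, 50.2, 353.6]
ee_rot: [0.425, 0.905, 0.0, 0.004]
contact_force: [-0.4, -0.9, 0.5]
gripper_width: 0.2
t 17.375 pos [473.8  50.2 353.6] F [-0.4 -0.9  0.5] shift [ 0.6  0.3 -0.4] yaw 129.73 spin 37.34379914388356 j [ 0.45  0.18 -0.43  0.01 -0.96 -2.9 ] w 0.2
```

View pics/side5.png

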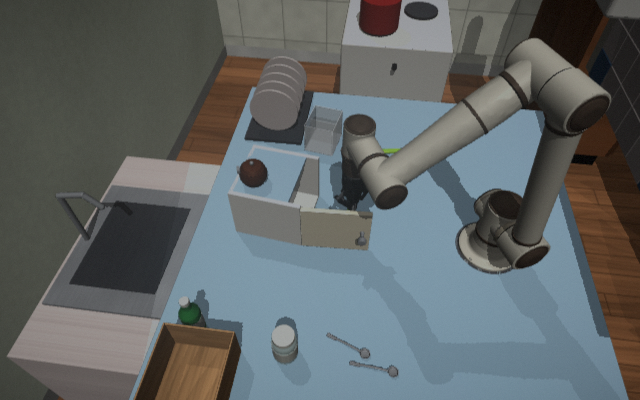

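View pics/w5.png

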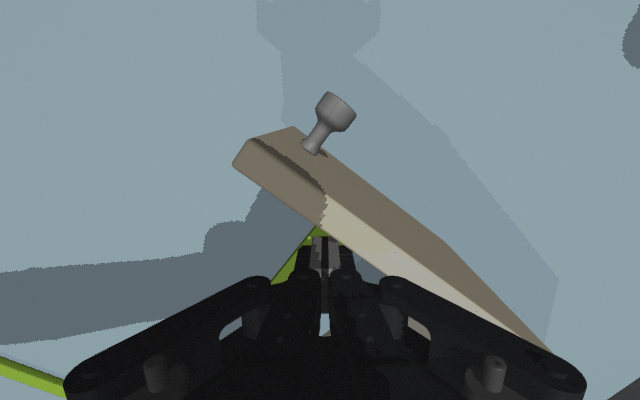

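The door stands roughly 80° open, seen edge-on in the side view from (302,205) to (372,248). The finger rests against its inner face. I back off, then lift.

```bash
python3 -m jog '[[[-2,-1.5,0,0],[-4,-3,0,0],[-7,-5,0,0],[-10,-7.5,0,0],[-12,-9,0,0]]]'; python3 -m jog '[[[0,0,-15,0],[0,0,-40,0],[0,0,-70,0],[0,0,-100,0],[0,0,-120,0]]]'; python3 -m jog '[[[-2,-2,0,0],[-2,-2,0,0],[-2,-2,0,0],[-2,-2,0,0],[-2,-2,0,0]]]'
python3 - <<'E'
from h import *
delta([0,0,0])
for n in ("side","scene"):
  p=arm.camera_params(n);im,d=arm.get_image(n)
  cv2.imwrite(f"pics/{n}6.png",im)
  v,u=np.mgrid[0:400,0:640]; K=p["mtx"]
  X=((np.stack([(u-K[0,2])/K[0,0]*d,(v-K[1,2])/K[1,1]*d,d],-1)-p["t"])@p["R"])
  x,y,z=X[...,0],X[...,1],X[...,2]
  m=(z>188)&(z<200)&(x>400)&(x<612)&(y>0)&(y<140)
  q=X[m][:,:2].astype(np.float32); print(n,len(q))
  if len(q)>5:
    vx,vy,a,b=cv2.fitLine(q,cv2.DIST_HUBER,0,.01,.01).ravel(); print("line dir",vx,vy,"door angle",90-abs(np.degrees(np.arctan2(vy,-vx if vx>0 else vx)))%180, q.min(0),q.max(0))
E
```

```text
clock: 18.15
position: [474.5, 34.8, 353.6]
ee_rot: [0.425, 0.905, 0.0, 0.004]
contact_force: [-0.2, 0.1, 0.2]
gripper_width: -0.0
clock: 18.77
position: [473.6, 34.9, 475.1]
ee_rot: [0.425, 0.905, 0.001, 0.004]
contact_force: [0.0, 0.5, -0.6]
gripper_width: 0.0
clock: 19.4
position: [473.4, 32.2, 474.8]
ee_rot: [0.425, 0.905, 0.001, 0.004]
contact_force: [0.2, -0.2, 0.1]
gripper_width: 0.2
t 19.4 pos [473.4  32.2 474.8] F [ 0.2 -0.2  0.1] shift [ 281.  -386.9  471.1] yaw 129.71 spin None j [ 0.41  0.08 -0.23  0.01 -1.26 -2.86] w 0.2
side 341
line dir 0.99891424 0.04658633 door angle -87.329834 [407.01022      0.99889916] [611.8237    86.656166]
scene 193
line dir 0.9992852 0.037803397 door angle -87.833496 [405.81876   56.990196] [611.7286   85.51796]
```

View pics/scene6.png

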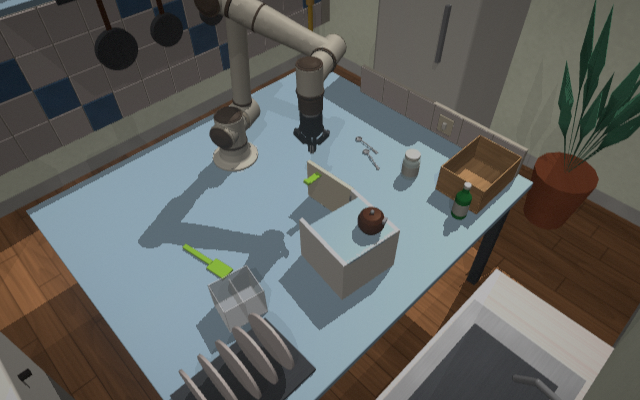

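View pics/side6.png

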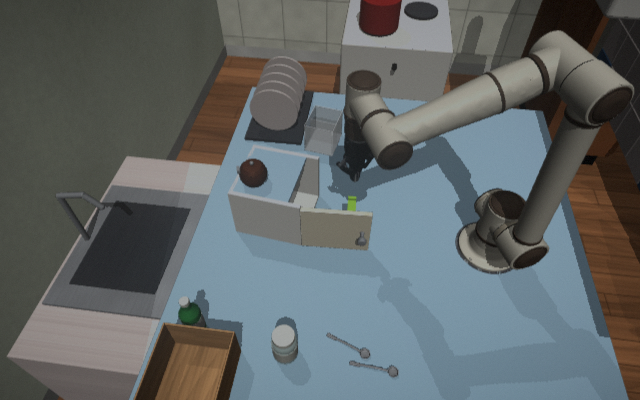

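The door is about 80° open. Side view: door edge from (302,207) to (372,248). Scene view: lime hook at (311,180), sprung back up. The gripper is clear above, and the bowl, caddy, jar, spoons and scraper look unmoved.

```bash
python3 -c "
from bench import arm
print(arm.job_done()); s=arm.read_state(); print(s['clock'],s['contact_force'])"
```

```text
the job is handed in; nothing more can be done
None
the job is handed in; nothing more can be done
```

The door is open and the job is handed in, at about 19.5 s of the 48 s allowed. No verdict was reported.

- **Finding the hook:** I reached down through the gap with the closed fingertips and touched the hook about 24 mm below the cupboard's top.
- **Releasing it:** I pressed it about 7–8 mm down; the force readings stayed at or below 6.5 N. I held it down while drawing the door to about 0.3 rad, past the catch at about 0.16.
- **Opening the door:** I then lifted off the hook, pushed the door's inner face gently along its arc, and backed away and up.

**Last checks:**
- The depth images from both fixed cameras put the door at about 80° open.
- The hook had sprung back up, and the force on the gripper was near zero.
- The sugar bowl, caddy, jar, spoons and scraper looked unmoved in both pictures. I could not see the cup inside clearly, but nothing went near it.
- The state could not be read after hand-in, so the final second is not confirmed. No check failed.

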